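# Lay the juice tray with orange halves

## Robot

A 6-joint arm with a two-finger parallel gripper is mounted at the origin on the work surface. World frame = base frame: x ahead of the robot, y to its left, z up, the work surface at z = 0. Lengths are in mm, angles in degrees, forces in N, time in s.
With the tool pointing down it reaches from about 300 to 850 mm from the base axis. Payload 4.2 kg.
Tool frame: the origin (TCP) lies at the very end of the fingers, on their centre line; the grasp point (between the pads) lies 19 mm behind it (env.tcp_to_grasp is the distance from the TCP to the grasp point, in mm); z points along the fingers, y is the line along which they close (so a half turn about z gives the same grasp; the last joint's range is limited). The gripper opens to 91 mm and grips with 3 to 60 N. Pads are 32 mm wide; open, the fingers measure 118 mm over their backs; the gripper's body (76 mm by 178 mm) begins 60 mm behind the grasp point.
Start: joints at [75.172, 18.312, 89.639, -0, 72.044, -1.146], TCP at [136.01, 558.699, 213.976] pointing down, gripper open.
Joint ranges: [-177.97, 177.97], [-48.28, 115.42], [12.27, 149.76], [-77.06, 257.06], [2.81, 150.46], [-146.56, 146.56]. Speed limits (degrees/s): [147.25, 147.25, 180, 180, 180, 180].

## Interface

Orientations are given as [roll, pitch, yaw] about the fixed x, y, z axes, in that order (R = Rz(yaw) Ry(pitch) Rx(roll)).
In Python, from workcell import env gives the robot as it stands.
- The arm moves only by the tool move_arm, never from a script. Its argument "plan" is a list of rows, each a list of 3 entries, a list of its own where there are three numbers: the shift along the world's x, y, z in cm, then the turn about the world's z in degrees, then the closure, from 0 (fully open) to 1 (shut). In form: [[[x, y, z], turn, claw], ...]. A call has 1 to 5 rows; each row shifts and turns the commanded pose from where the row before left it; what a row does not reach is not made up. A row lasts 1/10 s, in which the tool goes at most 50 mm and 8.59 degrees, less where a joint would pass 70% of its speed; a pose out of reach is approached as far as the arm can. A call is refused whole if a number of a shift passes 5 or a number of a turn 8.59, either way. A call with a gripper value outside its range is refused whole. The fingers move at their own pace and stop on an object; "squeeze" is the grip in N (left out, the last holds). Time passes only in rows, so rows that do not move let the fingers close. It gives the time, the measured TCP pose, the force, the opening and the grip force at its end, in the units of the state.
- env.state(): the state, without advancing time (a new reading comes with each control period).
- env.grab_frame(name): name is "scene" or "top" or "wrist"; returns a dict with "frame" (400x640x3 uint8, red, green, blue), "z_map" (400x640 float32, mm along the optical axis (not along the pixel's ray), 0 where there is no reading), "fovy" (degrees; the focal length in pixels is half the picture's height over the tangent of half this angle, whatever the lens; pixels are square), "cx", "cy" (the principal point, pixels), "position" and "orientation" of the camera in the world. Camera axes: x right, y down, z forward; pixel columns grow to the right and rows downward; lengths in mm; the calibration is good to about 2 mm. A picture is of the moment at which its call begins.
- env.job_done(): hands the job in; it is judged then, once.
Trained networks look in a picture, given as the dict that the camera call returned (one of the last four; its "shot" number tells which), for a name from the list of things; names that differ only in an ending like _2 or _b are one class to them, and where a whole thing is asked for, a point or a joint stands for the part that bears it (a point fixed in the world has none). Each returns a list of dicts, best first, with "score" (0 to 1); they miss things now and then, are a little off and sometimes report something else, mostly with a low value. They report only what shows in the picture. A call takes as long as a camera call. They do not tell look-alikes from the thing itself.
- env.search_frame(picture, label): "point" ([column, row] in pixels, amid what is visible of it).
- env.landmark_of(picture, label): "point" ([column, row] in pixels: a listed point, or the origin of a listed thing).
The state is a dict: "time_s": time; "qpos": joint angles; "qvel": joint speeds; "effort": joint torques, N m; "ee_pos": TCP position; "ee_rot": TCP orientation; "force": force on the tool from outside, world axes, zero at the start; "torque": the same for the moment, N m; "gripper_width": finger opening in mm; "gripper_force": force on a finger pad.
Only numpy, scipy, OpenCV 4.12 (cv2) and the standard library are available. Lean on these libraries where they do the work, as an engineer would, in place of code of your own. Each camera call takes 0.05 s, during which the arm holds its last target. There are 200 camera calls.

## Task

Lay the wooden tray for juicing: set each of the three fresh orange halves, cut face up, in the middle of the dish of its own size (largest half in the largest dish, medium in medium, smallest in smallest), and stand the white beaker upright in the middle of the cork coaster. Set everything down without dropping it, and leave the empty squeezed-out peel and the whole orange where they are.

Things in the scene. Friction and masses are not known exactly. Their poses are not given: they have to be found in the camera images.
- half_large: the large cut orange half, lying with its red cut face up: 68 mm across at the cut face, 34 mm high, full of flesh; the sides are upright over the top 11 mm, below that they curve in to a flat underside 29 mm across. Loose, rests on the counter (z = 0). Origin at the centre of its underside, z up; round, so yaw means nothing
- half_medium: the medium cut orange half, lying with its red cut face up: 56 mm across at the cut face, 28 mm high, full of flesh; the sides are upright over the top 9 mm, below that they curve in to a flat underside 24 mm across. Loose, rests on the counter (z = 0). Origin at the centre of its underside, z up; round, so yaw means nothing
- half_small: the small cut orange half, lying with its red cut face up: 44 mm across at the cut face, 24 mm high, full of flesh; the sides are upright over the top 8 mm, below that they curve in to a flat underside 18 mm across. Loose, rests on the counter (z = 0). Origin at the centre of its underside, z up; round, so yaw means nothing
- beaker: white ceramic juice beaker, open at the top, without a handle: straight round wall 60 mm in outer diameter, 4 mm thick, 72 mm tall. Loose, stands upright on the counter. Origin at the centre of its underside, z up
- dish_large: the large of three round white shallow dishes on the wooden tray: 104 mm outer diameter, flat inner floor 3 mm above its origin, thin rim 4 mm thick whose top is 9 mm above the origin. Fixed. Origin at the centre of its underside, on the tray floor (8 mm above the counter), z up
- dish_medium: the medium of three round white shallow dishes on the wooden tray: 86 mm outer diameter, flat inner floor 3 mm above its origin, thin rim 4 mm thick whose top is 9 mm above the origin. Fixed. Origin at the centre of its underside, on the tray floor (8 mm above the counter), z up
- dish_small: the small of three round white shallow dishes on the wooden tray: 68 mm outer diameter, flat inner floor 3 mm above its origin, thin rim 4 mm thick whose top is 9 mm above the origin. Fixed. Origin at the centre of its underside, on the tray floor (8 mm above the counter), z up
- coaster: square cork coaster on the wooden tray, 90 x 90 mm, 5 mm thick, flat. Fixed. Origin at the centre of its underside, on the tray floor (8 mm above the counter), z up. The tray is 270 x 270 mm with a rim 14 mm high; the three dishes and the coaster stand on it in two rows of two, 120 mm centre to centre, in any order, and are turned with the tray
- shell: a squeezed-out orange half: an empty hollow peel, open at the top, 56 mm across and 28 mm high, wall 4 mm. Loose on the counter, to be left alone. Origin at the centre of its underside, z up
- orange_whole: a whole uncut orange, 66 mm across and 63 mm high, sitting on a small flat. Loose on the counter, to be left alone. Origin at the centre of its underside, z up
Mind the look-alikes: they are no part of the job. Several things have the shape of the beaker; the one meant has the colours described above.

How it is judged (in metres and radians):
At the end, for the whole second after the job is handed in: Each fresh half rests level (0.12 rad), cut face up, on the floor of the dish of its size, and the beaker stands on the coaster, each within 15 mm of the centre, released and at rest. The squeezed-out peel and the whole orange are upright and within 20 mm of where they began (horizontal distance between half_large and dish_large below 0.015 m and z of half_large in the frame of dish_large between 0 and 0.007 m and angle between each of half_large, half_medium, half_small, beaker's own z axis and vertical below 0.12 rad and linear speed of each of half_large, half_medium, half_small, beaker, shell, orange_whole below 0.02 m/s and angular speed of each of half_large, half_medium, half_small, beaker below 0.3 rad/s and contact force between each of half_large, half_medium, half_small, beaker and the fingers below 0.1 N and horizontal distance between half_medium and dish_medium below 0.015 m and z of half_medium in the frame of dish_medium between 0 and 0.007 m and horizontal distance between half_small and dish_small below 0.015 m and z of half_small in the frame of dish_small between 0 and 0.007 m and horizontal distance between beaker and coaster below 0.015 m and z of beaker in the frame of coaster between 0.002 and 0.009 m and distance of each of shell, orange_whole from where it was at the start of the episode below 0.02 m and angle between each of shell, orange_whole's own z axis and vertical below 0.3 rad); the robot touches nothing.
It fails at once if a fresh half or the beaker is dropped or thrown (free of the gripper and faster than 0.7 m/s, a fall of about 25 mm) ((linear speed of half_large above 0.7 m/s and contact force between half_large and the arm below 0.01 N and contact force between half_large and the fingers below 0.01 N) or (linear speed of half_medium above 0.7 m/s and contact force between half_medium and the arm below 0.01 N and contact force between half_medium and the fingers below 0.01 N) or (linear speed of half_small above 0.7 m/s and contact force between half_small and the arm below 0.01 N and contact force between half_small and the fingers below 0.01 N) or (linear speed of beaker above 0.7 m/s and contact force between beaker and the arm below 0.01 N and contact force between beaker and the fingers below 0.01 N)).
It fails at once if the squeezed-out shell is moved by more than 20 mm or tipped over (distance of shell from where it was at the start of the episode above 0.02 m or angle between shell's own z axis and vertical above 0.6 rad).
It fails at once if the whole orange is moved by more than 20 mm or tipped over (distance of orange_whole from where it was at the start of the episode above 0.02 m or angle between orange_whole's own z axis and vertical above 0.6 rad).
It also fails if it takes over 112 s, if anything falls off the work surface, if the arm or the gripper's body presses on something with over 40 N, if the wrist force passes 120 N, or if a joint passes its speed limit or range.

## Working session

There is one attempt and no reset: what is moved stays moved. The work goes in short steps, Python scripts to look and compute and a tool call to move; the robot and the scene stay as the last step left them, time stands still between calls to the robot, and variables do not carry over. Pictures are saved under pics/ and viewed, at most 14 in all, crops included, and the job is handed in when it is done.

Besides the shell and the picture viewer there is one more tool, called after "Call:" as name([rows], argument=value, ...), one row to a line, values as JSON. move_arm: Moves the arm, as the interface text tells. Its arguments: {"type":"object","properties":{"plan":{"type":"array","items":{"type":"array"}},"squeeze":{"type":"number"}},"required":["plan"]}

```bash
mkdir -p pics; cat > h.py <<'E'
import numpy as np, cv2
from workcell import env
from scipy.spatial.transform import Rotation as R
def cloud(p):
    z=p["z_map"].astype(float);h,w=z.shape
    f=h/2/np.tan(np.radians(p["fovy"])/2)
    u,v=np.meshgrid(np.arange(w),np.arange(h))
    c=np.stack([(u-p["cx"])/f*z,(v-p["cy"])/f*z,z],-1)
    o=np.array(p["orientation"],float)
    M=o if o.shape==(3,3) else R.from_euler('xyz',o,degrees=True).as_matrix()
    return c@M.T+np.array(p["position"])
E
python3 - <<'E'
from h import *
for n in ["top","scene"]:
    p=env.grab_frame(n); cv2.imwrite(f"pics/{n}1.png",p["frame"][:,:,::-1])
    C=cloud(p); np.save(n,C); np.save(n+"_rgb",p["frame"])
    print(n,p["position"],p["orientation"],p["fovy"])
    for l in ["half_large","half_medium","half_small","beaker","dish_large","dish_medium","dish_small","coaster","shell","orange_whole"]:
        for d in env.search_frame(p,l)[:3]:
            u,v=np.round(d["point"]).astype(int); print(l,round(d["score"],2),(u,v),C[v,u].round())
print(env.state())
E
```

```text
top [398.20227934 -20.40868635 872.49974602] [-174.51351882   -0.20662074  -90.70277663] 56.04241847964854
half_large 0.61 (np.int64(418), np.int64(211)) [ 446. -241.   35.]
half_medium 0.96 (np.int64(409), np.int64(156)) [ 572. -227.   29.]
half_small 0.74 (np.int64(464), np.int64(156)) [ 572. -354.   26.]
beaker 0.8 (np.int64(374), np.int64(262)) [ 333. -144.    8.]
beaker 0.6 (np.int64(359), np.int64(214)) [ 443. -112.    8.]
dish_large 0.84 (np.int64(218), np.int64(222)) [428. 211.  11.]
dish_medium 0.75 (np.int64(264), np.int64(206)) [463. 106.  11.]
dish_small 0.67 (np.int64(200), np.int64(170)) [549. 254.  12.]
coaster 0.86 (np.int64(251), np.int64(155)) [582. 136.  12.]
coaster 0.38 (np.int64(466), np.int64(154)) [ 576. -358.   26.]
coaster 0.22 (np.int64(408), np.int64(157)) [ 570. -224.   30.]
shell 0.84 (np.int64(354), np.int64(159)) [ 571. -103.    9.]
orange_whole 0.89 (np.int64(473), np.int64(210)) [ 445. -353.   61.]
orange_whole 0.36 (np.int64(266), np.int64(206)) [463. 102.  12.]
scene [1274.82513617 -230.35190024  674.81356312] [-127.38514595    0.9207296    74.7503
[... 892 characters left out ...]
p.int64(215)) [ 468. -364.   52.]
{'time_s': 1.1, 'qpos': array([ 7.51728490e+01,  1.83091803e+01,  8.96393119e+01, -1.96999937e-04,
        7.20487829e+01, -1.14635088e+00]), 'qvel': array([-0.19636641, -0.00257136, -0.12225167, -0.04683233, -0.0715225 ,
        0.04622781]), 'effort': array([-6.33256386e-04, -4.12365425e+01, -2.32228571e+01,  7.26950797e-02,
        3.77966487e-02,  1.16780748e-05]), 'ee_pos': array([135.9947579 , 558.66810865, 214.0010949 ]), 'ee_rot': array([1.79997279e+02, 2.41890611e-04, 1.66319261e+02]), 'force': array([0.28605495, 0.47736127, 0.45233342]), 'torque': array([0.02620209, 0.0197125 , 0.0188503 ]), 'gripper_force': 0.0, 'gripper_width': 91.25491681745972}
```

View pics/top1.png

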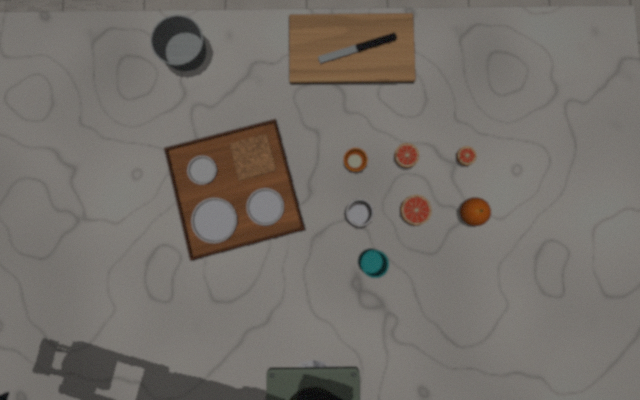

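View pics/scene1.png

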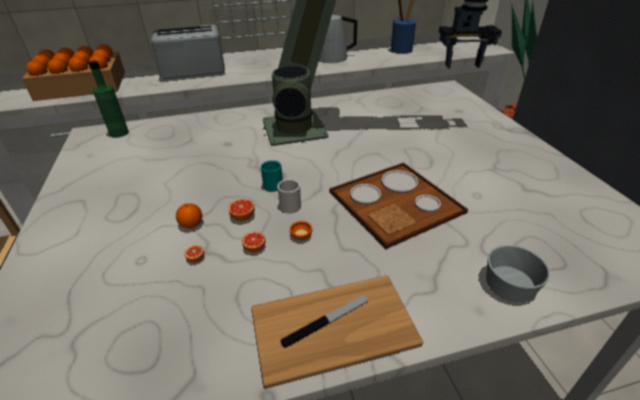

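The white beaker is at top (359,214) and the teal look-alike is at (374,262). The shell is at (354,159) and the whole orange at (475,211). The halves are at (416,210), (406,156) and (466,156), and the tray is on the left. Next I'll fit centres precisely.

```bash
cat >> h.py <<'E'
def circ(P):
    A=np.c_[2*P[:,:2],np.ones(len(P))];s=np.linalg.lstsq(A,(P[:,:2]**2).sum(1),rcond=None)[0]
    return s[0],s[1],np.sqrt(s[2]+s[0]**2+s[1]**2)
E
python3 - <<'E'
from h import *
for n in ["top","scene"]:
    C=np.load(n+".npy"); rgb=np.load(n+"_rgb.npy")
    print(n,"table z",np.median(C[(abs(C[...,0]-500)<100)&(abs(C[...,1]+20)<30)][:,2]))
    for k,c,zt in [("L",(446,-241),34),("M",(572,-227),28),("S",(572,-354),24),("beaker",(443,-112),72),("teal",(335,-142),72),("shell",(571,-103),28),("orange",(445,-355),63)]:
        m=(np.hypot(C[...,0]-c[0],C[...,1]-c[1])<50)&(C[...,2]>zt-7)&(C[...,2]<zt+9)
        P=C[m]; 
        if len(P)<6: print(k,len(P));continue
        h=cv2.convexHull(P[:,:2].astype(np.float32)); (x,y),r=cv2.minEnclosingCircle(h)
        print(k,len(P),"mec",round(x),round(y),round(r),"mean",P.mean(0).round(1),"bbox",((P.max(0)+P.min(0))/2).round(1))
    hsv=cv2.cvtColor(rgb,cv2.COLOR_RGB2HSV)
    # tray: brown saturated
    reg=(C[...,0]>330)&(C[...,0]<720)&(C[...,1]>0)&(C[...,1]<360)
    m=reg&(C[...,2]>5)&(C[...,2]<25)
    rect=cv2.minAreaRect(C[m][:,:2].astype(np.float32)); print("tray h",rect)
    m=reg&(hsv[...,1]>70)&(C[...,2]<25)
    rect=cv2.minAreaRect(C[m][:,:2].astype(np.float32)); print("tray col",rect)
    w=(reg&(hsv[...,1]<50)&(C[...,2]>5)&(C[...,2]<25)).astype(np.uint8)
    nn,l,st,ct=cv2.connectedComponentsWithStats(w)
    for i in range(1,nn):
        if st[i,4]>60:
            P=C[l==i]; (x,y),r=cv2.minEnclosingCircle(P[:,:2].astype(np.float32)); print("dish",st[i,4],ct[i].round(),(round(x),round(y),round(r)),P.mean(0).round(1))
E
```

```text
top table z 0.46710287555094965
L 733 mec 450 -236 34 mean [ 449.8 -234.9   35.5] bbox [ 449.9 -235.6   33.7]
M 475 mec 576 -220 28 mean [ 575.3 -219.8   29.4] bbox [ 575.6 -220.1   27.6]
S 299 mec 573 -359 23 mean [ 573.4 -357.8   25.6] bbox [ 574.2 -358.8   24.1]
beaker 172 mec 444 -106 30 mean [ 444.5 -106.6   71.8] bbox [ 444.6 -106.3   70.1]
teal 183 mec 335 -135 30 mean [ 335.4 -135.4   71.9] bbox [ 335.6 -134.7   71.4]
shell 147 mec 568 -103 28 mean [ 567.1 -102.8   27.5] bbox [ 567.6 -103.3   26.4]
orange 314 mec 444 -368 24 mean [ 444.5 -366.6   60.4] bbox [ 443.5 -368.5   61.8]
tray h ((527.2023315429688, 172.05352783203125), (336.281005859375, 356.6871337890625), 8.157153129577637)
tray col ((505.3656005859375, 176.28956604003906), (266.7881164550781, 266.0425109863281), 14.337793350219727)
dish 668 [202. 170.] (549, 250, 33) [549.3 250.6  12.2]
dish 1091 [265. 206.] (463, 104, 43) [462.4 103.9  12.1]
dish 1617 [214. 220.] (433, 221, 52) [432.7 220.7  11.9]
scene table z 0.9950110773141887
L 391 mec 449 -234 36 mean [ 454.  -233.9   35. ] bbox [ 448.9 -234.    32.9]
M 350 
[... 168 characters left out ...]
 -103 32 mean [ 446.1 -104.5   70.3] bbox [ 443.6 -104.4   70.3]
teal 139 mec 335 -134 32 mean [ 336.1 -133.5   70.1] bbox [ 335.1 -133.8   70.5]
shell 161 mec 566 -102 30 mean [ 567.2 -101.6   26.4] bbox [ 566.1 -101.5   26.4]
orange 139 mec 446 -366 22 mean [ 448.4 -366.2   60.3] bbox [ 445.7 -366.5   61.5]
tray h ((507.10186767578125, 173.43328857421875), (274.22772216796875, 284.8770446777344), 14.568507194519043)
tray col ((507.6529235839844, 178.10389709472656), (269.2785339355469, 268.5989074707031), 14.186173439025879)
dish 586 [399. 181.] (433, 221, 53) [431.7 222.6  13. ]
dish 449 [365. 194.] (464, 106, 43) [461.1 106.3  13.2]
dish 312 [427. 203.] (550, 251, 35) [547.8 252.4  13.5]
```

Call:
move_arm([
  [[3.2,-3.2,0],0,0],
  [[3.2,-3.2,0],0,0],
  [[3.2,-3.2,0],0,0],
  [[3.2,-3.2,0],0,0],
  [[3.2,-3.2,0],0,0],
], squeeze=15)

```text
time_s: 1.6
ee_pos: [297.0, 397.4, 214.2]
ee_rot: [180.0, 0.0, 166.3]
force: [1.2, 0.1, 0.2]
gripper_width: 90.9
gripper_force: 0.0
```

Call:
move_arm([
  [[2.4,-4.2,0],0,0],
  [[2.4,-4.2,0],0,0],
  [[2.4,-4.2,0],0,0],
  [[2.4,-4.2,0],0,0],
  [[2.4,-4.2,0],0,0],
])

```text
time_s: 2.1
ee_pos: [416.7, 186.9, 214.3]
ee_rot: [180.0, 0.0, 166.3]
force: [1.4, 1.0, -0.1]
gripper_width: 91.2
gripper_force: 0.0
```

Call:
move_arm([
  [[0.3,-4.7,-1],0,0],
  [[0.3,-4.7,-1],0,0],
  [[0.3,-4.7,-1],0,0],
  [[0.3,-4.7,-1],0,0],
  [[0.3,-4.7,-1],0,0],
])

```text
time_s: 2.6
ee_pos: [431.0, -48.2, 164.0]
ee_rot: [180.0, 0.1, 166.3]
force: [1.4, 0.2, -0.2]
gripper_width: 91.2
gripper_force: 0.0
```

Call:
move_arm([
  [[0.7,-2.9,0],0,0],
  [[0.6,-2.85,0],0,0],
  [[0,0,-4.3],0,0],
  [[0,0,-4.3],0,0],
  [[0,0,-4.2],0,0],
])

```text
time_s: 3.1
ee_pos: [444.4, -104.3, 35.1]
ee_rot: [180.0, 0.1, 166.3]
force: [0.1, -0.7, 0.3]
gripper_width: 91.1
gripper_force: 0.0
```

Call:
move_arm([
  [[0,0,0],0,0.3],
  [[0,0,0],0,0.6],
  [[0,0,0],0,0.6],
  [[0,0,0],0,0.6],
  [[0,0,0],0,0.6],
])

```text
time_s: 3.6
ee_pos: [445.7, -104.4, 38.0]
ee_rot: [-180.0, 0.3, 166.3]
force: [-0.6, -1.7, 6.1]
gripper_width: 59.0
gripper_force: 15.0
```

Call:
move_arm([
  [[0,0,1],0,0.6],
  [[0,0,2],0,0.6],
  [[0,0,3],0,0.6],
  [[0,0,2],0,0.6],
  [[0,0,0],0,0.6],
], squeeze=20)

```text
time_s: 4.1
ee_pos: [445.9, -104.2, 119.1]
ee_rot: [180.0, 0.4, 166.3]
force: [-0.2, 0.0, -1.6]
gripper_width: 58.8
gripper_force: 20.0
```

```bash
python3 - <<'E'
from h import *
p=env.grab_frame("scene"); cv2.imwrite("pics/s2.png",cv2.resize(p["frame"][120:280,160:480,::-1],None,fx=2,fy=2))
s=env.state();print(s["ee_pos"],s["gripper_width"],s["force"])
E
```

```text
[ 444.6465166  -103.86467178  117.30910916] 58.67048050621007 [-0.36693617  0.43042641 -2.38331314]
```

View pics/s2.png

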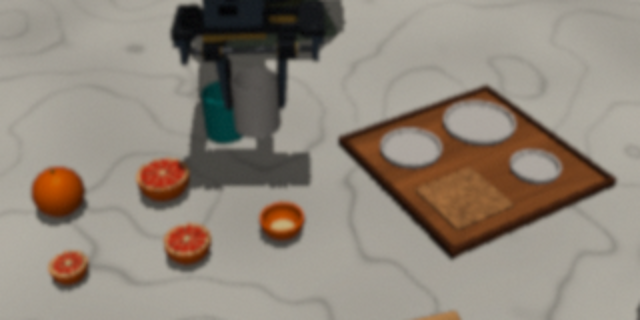

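Call:
move_arm([
  [[1.5,2.6,0],0,0.6],
  [[2.3,4.2,0],0,0.6],
  [[2.4,4.3,0],0,0.6],
  [[2.4,4.3,0],0,0.6],
  [[2.3,4.2,0],0,0.6],
])

```text
time_s: 4.65
ee_pos: [552.6, 94.0, 114.3]
ee_rot: [-179.9, -0.2, 166.3]
force: [0.4, -1.2, -1.4]
gripper_width: 58.8
gripper_force: 20.0
```

Call:
move_arm([
  [[1.5,2.6,0],0,0.6],
  [[0.9,1.6,0],0,0.6],
  [[0,0,-2],0,0.6],
  [[0,0,-2.5],0,0.6],
  [[0,0,-1.2],0,0.6],
])

```text
time_s: 5.15
ee_pos: [574.5, 133.3, 55.9]
ee_rot: [-179.8, -0.3, 166.3]
force: [-0.8, -0.1, -2.8]
gripper_width: 59.3
gripper_force: 20.0
```

Call:
move_arm([
  [[0,0,-0.2],0,0.6],
  [[0,0,-0.2],0,0.6],
  [[0,0,0],0,0.6],
])

```text
time_s: 5.45
ee_pos: [577.5, 134.0, 55.7]
ee_rot: [180.0, 0.1, 166.3]
force: [0.1, 0.7, -1.2]
gripper_width: 58.9
gripper_force: 20.0
```

Call:
move_arm([
  [[0.1,0.1,-0.2],0,0.6],
  [[0,0,-0.2],0,0.6],
  [[0,0,0],0,0.6],
  [[0,0,0],0,0.6],
])

```text
time_s: 5.85
ee_pos: [578.1, 135.2, 51.2]
ee_rot: [180.0, 0.0, 166.3]
force: [0.8, 0.4, -2.3]
gripper_width: 58.6
gripper_force: 20.0
```

Call:
move_arm([
  [[0,0,-0.1],0,0.6],
  [[0,0,-0.1],0,0.6],
  [[0,0,0],0,0.6],
  [[0,0,0],0,0.6],
])

```text
time_s: 6.25
ee_pos: [578.1, 135.3, 51.0]
ee_rot: [180.0, 0.1, 166.3]
force: [-4.1, 0.2, 10.2]
gripper_width: 59.1
gripper_force: 20.0
```

Call:
move_arm([
  [[0,0,0.1],0,0.3],
  [[0,0,0],0,0],
  [[0,0,0],0,0],
  [[0,0,0],0,0],
])

```text
time_s: 6.65
ee_pos: [578.0, 135.2, 49.8]
ee_rot: [180.0, -0.0, 166.3]
force: [-1.2, 0.3, -0.9]
gripper_width: 84.9
gripper_force: 0.0
```

Call:
move_arm([
  [[0,0,2],0,0],
  [[0,0,4],0,0],
  [[0,0,4.5],0,0],
  [[-1.5,-4.3,0],0,0],
  [[-1.5,-4.3,0],0,0],
])

```text
time_s: 7.15
ee_pos: [548.9, 49.1, 156.4]
ee_rot: [179.9, 0.2, 166.5]
force: [0.9, 0.1, -0.7]
gripper_width: 91.5
gripper_force: 0.0
```

Call:
move_arm([
  [[-1.5,-4.4,0],0,0],
  [[-1.5,-4.4,0],0,0],
  [[-1.5,-4.4,0],0,0],
  [[-1.5,-4.4,0],0,0],
  [[-1.5,-4.4,0],0,0],
])

```text
time_s: 7.65
ee_pos: [472.2, -172.4, 155.0]
ee_rot: [180.0, 0.0, 166.3]
force: [0.2, -0.6, -0.2]
gripper_width: 91.5
gripper_force: 0.0
```

Call:
move_arm([
  [[-1.1,-3.1,0],0,0],
  [[-1.1,-3.2,0],0,0],
  [[0,0,-4.5],0,0],
  [[0,0,-4],0,0],
  [[0,0,0],0,0],
])

```text
time_s: 8.15
ee_pos: [447.1, -232.1, 65.7]
ee_rot: [179.8, -0.6, 166.3]
force: [-0.7, -0.1, -0.2]
gripper_width: 91.6
gripper_force: 0.0
```

```bash
python3 - <<'E'
from h import *
p=env.grab_frame("wrist"); cv2.imwrite("pics/w1.png",p["frame"][:,:,::-1]); C=cloud(p)
m=(np.hypot(C[...,0]-450,C[...,1]+235)<45)&(C[...,2]>27)&(C[...,2]<41); P=C[m].astype(np.float32); print(len(P),cv2.minEnclosingCircle(P[:,:2]) if len(P) else 0, P.mean(0))
p=env.grab_frame("top"); C=cloud(p)
m=(np.hypot(C[...,0]-579,C[...,1]-134)<50)&(C[...,2]>77)&(C[...,2]<95); P=C[m].astype(np.float32); print(cv2.minEnclosingCircle(P[:,:2]),P.mean(0))
print(env.state()["ee_pos"])
E
```

```text
Traceback (most recent call last):
cv2.error: OpenCV(4.12.0) /io/opencv/modules/imgproc/src/shapedescr.cpp:201: error: (-215:Assertion failed) count >= 0 && (depth == CV_32F || depth == CV_32S) in function 'minEnclosingCircle'
```

View pics/w1.png

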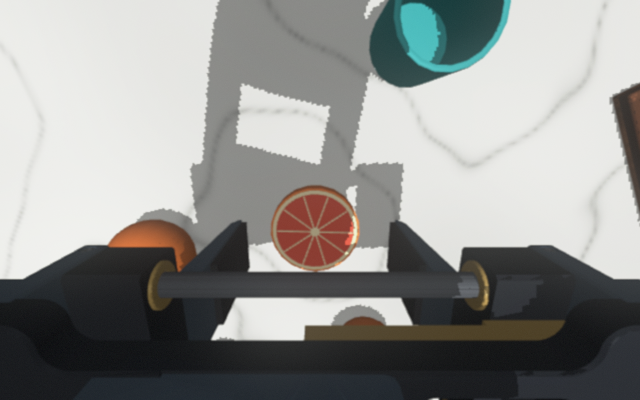

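The wrist view shows the large half at (315,228) between the fingers. The bar is partly in front of it, and the teal beaker is at the upper right.

```bash
python3 - <<'E'
from h import *
p=env.grab_frame("wrist"); C=cloud(p); print(C[228,315],C[215,300],p["position"])
p=env.grab_frame("top"); C=cloud(p)
m=(np.hypot(C[...,0]-579,C[...,1]-134)<50)&(C[...,2]>77)&(C[...,2]<95); P=np.ascontiguousarray(C[m][:,:2],np.float32); print(cv2.minEnclosingCircle(P),C[m].mean(0))
print(env.state()["ee_pos"])
E
```

```text
[ 450.68290815 -235.342192     33.35745801] [ 437.8821424  -243.92883647   32.90472652] [ 373.21341209 -214.50007864  238.11085992]
((576.76611328125, 134.91441345214844), 30.17140007019043) [576.90932179 135.4287365   83.82729669]
[ 452.15872138 -234.24433321   71.27901541]
```

Call:
move_arm([
  [[-0.1,-0.1,-3.5],0,0],
  [[0,0,-2],0,0],
  [[0,0,-0.2],0,0],
  [[0,0,0],0,0],
])

```text
time_s: 8.7
ee_pos: [451.4, -235.3, 14.5]
ee_rot: [-180.0, 0.2, 166.4]
force: [-0.3, -0.3, 0.0]
gripper_width: 91.4
gripper_force: 0.0
```

Call:
move_arm([
  [[0,0,-0.1],0,0.3],
  [[0,0,0],0,0.6],
  [[0,0,0],0,0.6],
  [[0,0,0],0,0.6],
], squeeze=12)

```text
time_s: 9.1
ee_pos: [450.5, -235.1, 12.8]
ee_rot: [-180.0, 0.1, 166.3]
force: [-0.6, 0.6, 4.2]
gripper_width: 67.1
gripper_force: 12.0
```

Call:
move_arm([
  [[0,0,0.5],0,0.6],
  [[0,0,1.5],0,0.6],
  [[0,0,2],0,0.6],
  [[0,0,0],0,0.6],
])

```text
time_s: 9.5
ee_pos: [451.5, -235.6, 54.0]
ee_rot: [-179.9, 0.3, 166.3]
force: [1.0, -1.0, 0.0]
gripper_width: 67.3
gripper_force: 12.0
```

Call:
move_arm([
  [[0,1,3],0,0.6],
  [[0,3,2],0,0.6],
  [[0,4.2,0],0,0.6],
  [[0,4.2,0],0,0.6],
  [[0,4.2,0],0,0.6],
])

```text
time_s: 10.0
ee_pos: [449.3, -67.4, 101.4]
ee_rot: [180.0, -0.0, 166.3]
force: [1.2, 0.2, -1.6]
gripper_width: 67.0
gripper_force: 12.0
```

Call:
move_arm([
  [[-0.4,4.3,0],0,0.6],
  [[-0.4,4.3,0],0,0.6],
  [[-0.4,4.3,0],0,0.6],
  [[-0.3,4.3,0],0,0.6],
  [[-0.2,4.2,0],0,0.6],
])

```text
time_s: 10.5
ee_pos: [431.9, 146.8, 101.2]
ee_rot: [-180.0, -0.1, 166.3]
force: [2.4, -0.4, -1.2]
gripper_width: 67.5
gripper_force: 12.0
```

Call:
move_arm([
  [[0,4,0],0,0.6],
  [[0,2.5,0],0,0.6],
  [[0,1,0],0,0.6],
  [[0,0,0],0,0.6],
  [[0,0,0],0,0.6],
])

```text
time_s: 11.0
ee_pos: [432.5, 219.1, 101.4]
ee_rot: [-179.9, -0.1, 166.3]
force: [0.2, -0.9, -2.0]
gripper_width: 67.1
gripper_force: 12.0
```

Call:
move_arm([
  [[0,0.2,-3],0,0.6],
  [[0,0,-2.5],0,0.6],
  [[0,0,-1.3],0,0.6],
  [[0,0,-0.3],0,0.6],
  [[0,0,0],0,0.6],
])

```text
time_s: 11.5
ee_pos: [433.0, 221.1, 30.8]
ee_rot: [-180.0, -0.0, 166.2]
force: [0.5, -0.0, -0.7]
gripper_width: 67.3
gripper_force: 12.0
```

Call:
move_arm([
  [[0,0,-0.2],0,0.6],
  [[0,0,-0.1],0,0.6],
  [[0,0,0],0,0.6],
  [[0,0,0],0,0.6],
])

```text
time_s: 11.9
ee_pos: [433.2, 222.3, 28.4]
ee_rot: [180.0, 0.0, 166.3]
force: [-0.4, -0.4, -0.1]
gripper_width: 67.5
gripper_force: 12.0
```

Call:
move_arm([
  [[0,-0.1,-0.2],0,0.6],
  [[0,0,-0.1],0,0.6],
  [[0,0,0],0,0.6],
  [[0,0,0],0,0.6],
])

```text
time_s: 12.3
ee_pos: [433.0, 221.2, 24.9]
ee_rot: [180.0, -0.0, 166.3]
force: [-0.2, 0.1, -1.2]
gripper_width: 66.9
gripper_force: 12.0
```

Call:
move_arm([
  [[0,0,-0.1],0,0.6],
  [[0,0,0],0,0.6],
  [[0,0,0],0,0.6],
])

```text
time_s: 12.6
ee_pos: [433.0, 221.2, 23.9]
ee_rot: [180.0, -0.0, 166.3]
force: [0.1, 0.6, -1.0]
gripper_width: 67.1
gripper_force: 12.0
```

Call:
move_arm([
  [[0,0,-0.1],0,0.6],
  [[0,0,0],0,0.6],
  [[0,0,0],0,0.6],
])

```text
time_s: 12.9
ee_pos: [433.1, 221.2, 23.8]
ee_rot: [180.0, 0.0, 166.3]
force: [-1.7, -0.5, 5.9]
gripper_width: 67.2
gripper_force: 12.0
```

Call:
move_arm([
  [[0,0,0.1],0,0.2],
  [[0,0,0],0,0],
  [[0,0,0],0,0],
  [[0,0,0],0,0],
])

```text
time_s: 13.3
ee_pos: [433.0, 221.2, 23.9]
ee_rot: [180.0, -0.0, 166.3]
force: [0.1, -0.2, -0.5]
gripper_width: 90.7
gripper_force: 0.0
```

Call:
move_arm([
  [[0,0,2],0,0],
  [[0,0,4.5],0,0],
  [[0,0,4.5],0,0],
  [[1.4,-4.4,0],0,0],
  [[1.4,-4.4,0],0,0],
])

```text
time_s: 13.8
ee_pos: [462.2, 133.3, 135.7]
ee_rot: [179.9, 0.2, 166.5]
force: [0.5, 0.6, -0.0]
gripper_width: 91.1
gripper_force: 0.0
```

Call:
move_arm([
  [[1.4,-4.4,0],0,0],
  [[1.4,-4.4,0],0,0],
  [[1.4,-4.4,0],0,0],
  [[1.4,-4.4,0],0,0],
  [[1.4,-4.4,0],0,0],
])

```text
time_s: 14.3
ee_pos: [531.2, -88.7, 133.9]
ee_rot: [180.0, -0.0, 166.3]
force: [1.4, 0.6, 0.3]
gripper_width: 91.0
gripper_force: 0.0
```

Call:
move_arm([
  [[1.4,-4.4,0],0,0],
  [[1.4,-4.4,0],0,0],
  [[1.6,-4.5,0],0,0],
  [[0,0,-3],0,0],
  [[0,0,0],0,0],
])

```text
time_s: 14.8
ee_pos: [572.4, -220.1, 100.1]
ee_rot: [179.9, -0.5, 166.2]
force: [-1.3, 1.5, -0.8]
gripper_width: 91.3
gripper_force: 0.0
```

```bash
cat >> h.py <<'E'
def fit(C,c,zt,r=45,d=7):
    m=(np.hypot(C[...,0]-c[0],C[...,1]-c[1])<r)&(abs(C[...,2]-zt)<d); P=np.ascontiguousarray(C[m][:,:2],np.float32)
    return cv2.minEnclosingCircle(P),C[m].mean(0).round(1)
E
python3 - <<'E'
from h import *
p=env.grab_frame("top"); C=cloud(p)
print("L",fit(C,(433,221),45)); print("B",fit(C,(577,135),85))
p=env.grab_frame("wrist"); print("M wrist",fit(cloud(p),(575,-220),28))
print(env.state()["ee_pos"])
E
```

```text
L (((433.3025207519531, 220.17446899414062), 34.017906188964844), array([432.7, 219.6,  45.8]))
B (((576.7075805664062, 134.85987854003906), 30.050012588500977), array([576.9, 135. ,  84.1]))
M wrist (((576.03857421875, -220.1023712158203), 28.078845977783203), array([ 574.5, -219.9,   27.4]))
[ 574.19225433 -219.19832066  103.33492996]
```

Call:
move_arm([
  [[0.1,-0.1,-4],0,0],
  [[0,0,-3.5],0,0],
  [[0,0,-1.5],0,0],
  [[0,0,0],0,0],
  [[0,0,0],0,0],
])

```text
time_s: 15.4
ee_pos: [577.0, -220.3, 15.5]
ee_rot: [-180.0, 0.1, 166.4]
force: [0.2, -0.8, 1.0]
gripper_width: 91.0
gripper_force: 0.0
```

Call:
move_arm([
  [[0,0,-0.3],0,0],
  [[0,0,0],0,0.3],
  [[0,0,0],0,0.7],
  [[0,0,0],0,0.7],
  [[0,0,0],0,0.7],
])

```text
time_s: 15.9
ee_pos: [576.1, -220.9, 11.3]
ee_rot: [180.0, 0.0, 166.3]
force: [-0.8, -0.4, -0.2]
gripper_width: 61.5
gripper_force: 0.0
```

Call:
move_arm([
  [[0,0,0.5],0,0.7],
  [[0,0,1.5],0,0.7],
  [[0,0,2],0,0.7],
  [[0,0,0],0,0.7],
])

```text
time_s: 16.3
ee_pos: [577.9, -221.6, 53.7]
ee_rot: [-180.0, 0.3, 166.3]
force: [0.6, -0.3, -0.3]
gripper_width: 55.4
gripper_force: 12.0
```

```bash
python3 - <<'E'
from h import *
s=env.state()["ee_pos"];print(s)
p=env.grab_frame("wrist"); cv2.imwrite("pics/w2.png",p["frame"][:,:,::-1]); C=cloud(p)
m=(np.hypot(C[...,0]-s[0],C[...,1]-s[1])<25)&(C[...,2]>30)&(p["frame"][...,0]>p["frame"][...,2]+50.); P=C[m]; print(len(P),P.mean(0),np.percentile(P[:,2],[5,25,50,75,95]))
A=np.c_[P[:,:2],np.ones(len(P))]; print(np.linalg.lstsq(A,P[:,2],rcond=None)[0])
E
```

```text
[ 577.91018269 -221.62808812   53.66560365]
3266 [ 572.87207735 -220.3112156    67.39511197] [66.29301406 66.94973639 67.40036639 67.83232415 68.46742143]
[1.38135987e-02 2.05716320e-02 6.40138483e+01]
```

View pics/w2.png

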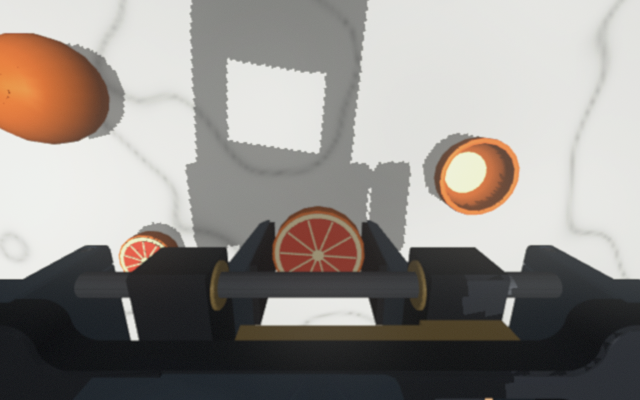

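Call:
move_arm([
  [[0,0,2.5],0,0.7],
  [[-0.5,1.5,2.5],0,0.7],
  [[-1.3,3.6,0],0,0.7],
  [[-1.5,4.2,0],0,0.7],
  [[-1.5,4.2,0],0,0.7],
])

```text
time_s: 16.85
ee_pos: [526.7, -84.6, 100.0]
ee_rot: [180.0, -0.1, 166.2]
force: [0.4, 0.7, 0.1]
gripper_width: 55.3
gripper_force: 12.0
```

Call:
move_arm([
  [[-1.5,4.2,0],0,0.7],
  [[-1.5,4.2,0],0,0.7],
  [[-1.5,4.2,0],0,0.7],
  [[-1.2,3.6,0],0,0.7],
  [[-0.8,2.4,0],0,0.7],
])

```text
time_s: 17.35
ee_pos: [461.1, 102.1, 100.0]
ee_rot: [-180.0, -0.1, 166.4]
force: [-0.2, 0.4, -1.1]
gripper_width: 55.3
gripper_force: 12.0
```

Call:
move_arm([
  [[0,0.5,0],0,0.7],
  [[0,0,0],0,0.7],
  [[0,0,-3],0,0.7],
  [[0,0,-2.5],0,0.7],
  [[0,0,0],0,0.7],
])

```text
time_s: 17.85
ee_pos: [460.8, 103.4, 43.2]
ee_rot: [-179.8, -0.4, 166.2]
force: [-0.0, -0.1, -0.8]
gripper_width: 55.3
gripper_force: 12.0
```

Call:
move_arm([
  [[0,0,0],0,0.7],
  [[0,0,0],0,0.7],
])

```text
time_s: 18.05
ee_pos: [464.3, 104.8, 47.0]
ee_rot: [179.9, 0.1, 166.3]
force: [-0.3, -0.3, -0.3]
gripper_width: 55.5
gripper_force: 12.0
```

Needs to reach about 25 before contact.

Call:
move_arm([
  [[-0.1,0,-1],0,0.7],
  [[0,0,-0.6],0,0.7],
  [[0,0,0],0,0.7],
  [[0,0,0],0,0.7],
])

```text
time_s: 18.45
ee_pos: [461.9, 105.2, 29.9]
ee_rot: [-180.0, -0.0, 166.3]
force: [-0.3, -0.4, -0.4]
gripper_width: 55.1
gripper_force: 12.0
```

Call:
move_arm([
  [[0,0,-0.1],0,0.7],
  [[0,0,0],0,0.7],
  [[0,0,0],0,0.7],
])

```text
time_s: 18.75
ee_pos: [462.1, 105.2, 29.1]
ee_rot: [180.0, 0.0, 166.3]
force: [-0.6, 0.2, 0.1]
gripper_width: 55.4
gripper_force: 12.0
```

Call:
move_arm([
  [[0.1,0,-0.2],0,0.7],
  [[0,0,-0.1],0,0.7],
  [[0,0,0],0,0.7],
  [[0,0,0],0,0.7],
])

```text
time_s: 19.15
ee_pos: [463.0, 105.2, 25.9]
ee_rot: [180.0, -0.0, 166.3]
force: [-0.5, -0.5, -1.0]
gripper_width: 55.1
gripper_force: 12.0
```

Call:
move_arm([
  [[0,0,-0.1],0,0.7],
  [[0,0,0],0,0.7],
  [[0,0,0],0,0.7],
])

```text
time_s: 19.45
ee_pos: [463.1, 105.2, 25.0]
ee_rot: [180.0, 0.0, 166.3]
force: [-0.1, -1.1, 0.4]
gripper_width: 55.3
gripper_force: 12.0
```

Call:
move_arm([
  [[0,0,-0.1],0,0.7],
  [[0,0,0],0,0.7],
  [[0,0,0],0,0.7],
])

```text
time_s: 19.75
ee_pos: [463.4, 105.2, 24.8]
ee_rot: [180.0, 0.1, 166.3]
force: [-1.4, -0.1, 7.1]
gripper_width: 55.3
gripper_force: 12.0
```

Call:
move_arm([
  [[0,0,0.1],0,0.3],
  [[0,0,0],0,0],
  [[0,0,0],0,0],
  [[0,0,0],0,0],
  [[0,0,0],0,0],
])

```text
time_s: 20.25
ee_pos: [462.9, 105.2, 24.8]
ee_rot: [-180.0, -0.0, 166.3]
force: [-0.3, -0.7, -0.1]
gripper_width: 90.2
gripper_force: 0.0
```

Call:
move_arm([
  [[0,0,2],0,0],
  [[0,0,4.5],0,0],
  [[0,0,4.5],0,0],
  [[1.1,-4.5,0],0,0],
  [[1.1,-4.5,0],0,0],
])

```text
time_s: 20.75
ee_pos: [486.2, 15.1, 136.8]
ee_rot: [179.9, 0.2, 166.5]
force: [0.7, 0.7, 0.3]
gripper_width: 91.2
gripper_force: 0.0
```

Call:
move_arm([
  [[1.1,-4.5,0],0,0],
  [[1.1,-4.5,0],0,0],
  [[1.1,-4.5,0],0,0],
  [[1.1,-4.5,0],0,0],
  [[1.1,-4.5,0],0,0],
])

```text
time_s: 21.25
ee_pos: [540.0, -211.7, 134.8]
ee_rot: [180.0, -0.0, 166.3]
force: [0.2, -0.1, -0.2]
gripper_width: 91.1
gripper_force: 0.0
```

Call:
move_arm([
  [[1.1,-4.5,0],0,0],
  [[1.1,-4.5,0],0,0],
  [[1.1,-4.5,0],0,0],
  [[0,-1.3,-2],0,0],
  [[0,0,0],0,0],
])

```text
time_s: 21.75
ee_pos: [571.2, -359.1, 111.6]
ee_rot: [179.9, -0.3, 166.2]
force: [-1.2, 1.1, 0.1]
gripper_width: 91.3
gripper_force: 0.0
```

```bash
python3 - <<'E'
from h import *
p=env.grab_frame("top"); C=cloud(p)
print("M",fit(C,(463,105),39)); print("L",fit(C,(433,221),45)); print("S top",fit(C,(573,-358),24)); print("shell",fit(C,(568,-103),28))
p=env.grab_frame("wrist"); print("S wrist",fit(cloud(p),(573,-358),24))
print(env.state()["ee_pos"])
E
```

```text
M (((464.003662109375, 104.85489654541016), 27.867721557617188), array([463.6, 104.3,  39.9]))
L (((433.1319274902344, 220.54293823242188), 34.169219970703125), array([432.7, 219.6,  45.6]))
S top (((573.4347534179688, -358.4560241699219), 22.232389450073242), array([ 571. , -357.3,   25.5]))
shell (((567.5264282226562, -103.28005981445312), 27.940765380859375), array([ 568. , -102.6,   27.3]))
S wrist (((573.7872924804688, -358.8263854980469), 22.100223541259766), array([ 572.7, -358.4,   23.4]))
[ 572.3084342  -356.96983552  114.17211913]
```

Call:
move_arm([
  [[0.1,-0.1,-4],0,0],
  [[0,0,-4],0,0],
  [[0,0,-2],0,0],
  [[0,0,0],0,0],
  [[0,0,0],0,0],
])

```text
time_s: 22.35
ee_pos: [574.9, -358.0, 16.4]
ee_rot: [-180.0, 0.1, 166.4]
force: [-0.7, 0.8, 0.3]
gripper_width: 91.1
gripper_force: 0.0
```

Call:
move_arm([
  [[0,0,0],0,0],
  [[0,0,0],0,0],
])

```text
time_s: 22.55
ee_pos: [575.2, -359.2, 17.2]
ee_rot: [-179.9, 0.2, 166.3]
force: [-0.3, -0.1, -0.7]
gripper_width: 91.5
gripper_force: 0.0
```

Call:
move_arm([
  [[-0.1,0,-0.5],0,0],
  [[0,0,0],0,0],
  [[0,0,0],0,0],
  [[0,0,0],0,0.4],
])

```text
time_s: 22.95
ee_pos: [573.0, -358.9, 10.0]
ee_rot: [180.0, -0.0, 166.3]
force: [1.0, 0.3, -0.4]
gripper_width: 85.7
gripper_force: 0.0
```

Call:
move_arm([
  [[0,0,0],0,0.6],
  [[0,0,0],0,0.8],
  [[0,0,0],0,0.8],
  [[0,0,0],0,0.8],
  [[0,0,0],0,0.8],
])

```text
time_s: 23.45
ee_pos: [573.0, -358.8, 10.0]
ee_rot: [180.0, 0.0, 166.3]
force: [0.3, 0.3, 0.3]
gripper_width: 46.1
gripper_force: 0.0
```

Call:
move_arm([
  [[0,0,0],0,0.8],
  [[0,0,0],0,0.8],
  [[0,0,0],0,0.8],
])

```text
time_s: 23.75
ee_pos: [573.0, -358.8, 10.0]
ee_rot: [180.0, 0.0, 166.3]
force: [0.2, -0.1, 0.1]
gripper_width: 43.2
gripper_force: 12.0
```

Call:
move_arm([
  [[0,0,0.5],0,0.8],
  [[0,0,1.5],0,0.8],
  [[0,0,2],0,0.8],
  [[0,0,0],0,0.8],
])

```text
time_s: 24.15
ee_pos: [575.2, -360.2, 54.1]
ee_rot: [-179.9, 0.4, 166.3]
force: [1.1, -0.7, -0.1]
gripper_width: 43.3
gripper_force: 12.0
```

Call:
move_arm([
  [[0,0,2.5],0,0.8],
  [[0,0,3],0,0.8],
  [[0,0,3],0,0.8],
  [[0,1.5,0],0,0.8],
  [[0,3,0],0,0.8],
])

```text
time_s: 24.65
ee_pos: [573.1, -314.6, 135.3]
ee_rot: [-180.0, 0.1, 166.2]
force: [0.2, 0.6, -1.4]
gripper_width: 43.3
gripper_force: 12.0
```

Call:
move_arm([
  [[0,4.3,0],0,0.8],
  [[0,4.3,0],0,0.8],
  [[0,4.3,0],0,0.8],
  [[0,4.3,0],0,0.8],
  [[0,4.3,0],0,0.8],
])

```text
time_s: 25.15
ee_pos: [571.7, -96.4, 133.8]
ee_rot: [180.0, -0.1, 166.3]
force: [0.3, 1.5, -0.4]
gripper_width: 43.3
gripper_force: 12.0
```

Call:
move_arm([
  [[-0.5,4.3,0],0,0.8],
  [[-0.5,4.3,0],0,0.8],
  [[-0.5,4.3,0],0,0.8],
  [[-0.5,4.3,0],0,0.8],
  [[-0.3,4.3,0],0,0.8],
])

```text
time_s: 25.65
ee_pos: [548.2, 118.2, 133.9]
ee_rot: [-180.0, -0.1, 166.3]
force: [0.6, 1.2, 0.3]
gripper_width: 43.3
gripper_force: 12.0
```

Call:
move_arm([
  [[0,4.3,0],0,0.8],
  [[0,4.3,0],0,0.8],
  [[0,3,0],0,0.8],
  [[0,1.5,0],0,0.8],
  [[0,0,0],0,0.8],
])

```text
time_s: 26.15
ee_pos: [549.1, 248.5, 134.0]
ee_rot: [-180.0, -0.1, 166.5]
force: [-0.7, 0.0, -0.7]
gripper_width: 42.9
gripper_force: 12.0
```

Call:
move_arm([
  [[0,0.2,-3.5],0,0.8],
  [[0,0,-3.5],0,0.8],
  [[0,0,-2.2],0,0.8],
  [[0,0,-0.8],0,0.8],
  [[0,0,0],0,0.8],
])

```text
time_s: 26.65
ee_pos: [549.4, 247.6, 34.0]
ee_rot: [-179.9, -0.1, 166.2]
force: [0.4, 0.7, -0.4]
gripper_width: 43.2
gripper_force: 12.0
```

Call:
move_arm([
  [[0,0,0],0,0.8],
  [[0,0,0],0,0.8],
  [[0,0,0],0,0.8],
])

```text
time_s: 26.95
ee_pos: [550.8, 249.4, 36.3]
ee_rot: [179.9, 0.1, 166.3]
force: [-0.3, -0.9, -0.3]
gripper_width: 43.1
gripper_force: 12.0
```

Call:
move_arm([
  [[-0.1,0.1,-0.7],0,0.8],
  [[0,0,-0.2],0,0.8],
  [[0,0,0],0,0.8],
  [[0,0,0],0,0.8],
])

```text
time_s: 27.35
ee_pos: [548.9, 250.2, 25.8]
ee_rot: [-180.0, -0.0, 166.3]
force: [-0.3, 0.8, -1.0]
gripper_width: 43.3
gripper_force: 12.0
```

Call:
move_arm([
  [[0,0,0],0,0.8],
  [[0,0,0],0,0.8],
])

```text
time_s: 27.55
ee_pos: [549.1, 250.2, 26.1]
ee_rot: [180.0, 0.0, 166.3]
force: [-0.4, -0.9, 0.3]
gripper_width: 43.4
gripper_force: 12.0
```

Call:
move_arm([
  [[0,0,-0.3],0,0.8],
  [[0,0,-0.1],0,0.8],
  [[0,0,0],0,0.8],
  [[0,0,0],0,0.8],
])

```text
time_s: 27.95
ee_pos: [549.0, 250.2, 21.9]
ee_rot: [-180.0, -0.0, 166.3]
force: [-0.2, 0.4, 0.3]
gripper_width: 43.3
gripper_force: 12.0
```

Call:
move_arm([
  [[0,0,-0.1],0,0.8],
  [[0,0,0],0,0.8],
  [[0,0,0],0,0.8],
])

```text
time_s: 28.25
ee_pos: [549.0, 250.2, 21.0]
ee_rot: [180.0, -0.0, 166.3]
force: [0.3, 0.7, -0.4]
gripper_width: 43.6
gripper_force: 12.0
```

Call:
move_arm([
  [[0,0,0],0,0.3],
  [[0,0,0],0,0],
  [[0,0,0],0,0],
  [[0,0,0],0,0],
  [[0,0,0],0,0],
])

```text
time_s: 28.75
ee_pos: [549.0, 250.2, 21.0]
ee_rot: [180.0, 0.0, 166.3]
force: [0.4, -0.5, 0.5]
gripper_width: 80.6
gripper_force: 0.0
```

Call:
move_arm([
  [[0,0,0],0,0],
  [[0,0,2],0,0],
  [[0,0,4.5],0,0],
  [[0,0,4.5],0,0],
  [[0,0,3],0,0],
])

```text
time_s: 29.25
ee_pos: [550.0, 250.6, 164.4]
ee_rot: [179.9, 0.2, 166.3]
force: [0.8, 0.6, 0.7]
gripper_width: 91.2
gripper_force: 0.0
```

Call:
move_arm([
  [[0,4,1],0,0],
  [[0,4,1],0,0],
  [[0,4,1],0,0],
  [[0,4,0],0,0],
  [[0,0,0],0,0],
])

```text
time_s: 29.75
ee_pos: [548.4, 415.1, 190.6]
ee_rot: [179.8, -0.0, 166.6]
force: [0.5, -0.5, 0.1]
gripper_width: 91.0
gripper_force: 0.0
```

```bash
python3 - <<'E'
from h import *
p=env.grab_frame("top"); C=cloud(p); cv2.imwrite("pics/t2.png",cv2.resize(p["frame"][100:300,150:500,::-1],None,fx=2,fy=2))
for k,c,z in [("S",(549,250),35),("M",(463,105),39),("L",(433,221),45),("B",(577,135),85),("shell",(568,-103),28),("or",(444,-367),63)]: print(k,fit(C,c,z))
print(env.state()["ee_pos"])
E
```

```text
S (((550.02587890625, 248.97296142578125), 22.067913055419922), array([549.5, 248.3,  35.2]))
M (((464.08953857421875, 104.72513580322266), 27.8458194732666), array([463.5, 104.4,  40. ]))
L (((433.0804748535156, 220.56182861328125), 34.15593719482422), array([432.8, 219.7,  45.7]))
B (((576.8650512695312, 135.07308959960938), 30.110225677490234), array([576.8, 135.1,  84.2]))
shell (((567.2882080078125, -102.82012176513672), 27.779348373413086), array([ 567.3, -102.8,   27.6]))
or (((444.6584167480469, -367.8937683105469), 23.04044532775879), array([ 444.6, -366.7,   60.5]))
[548.37195134 412.31366387 190.27844433]
```

View pics/t2.png

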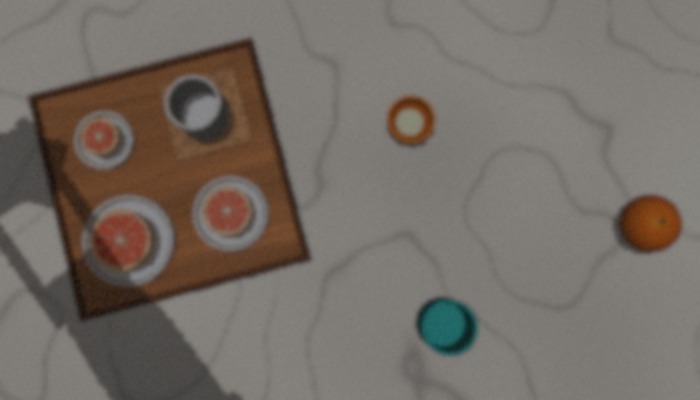

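All three halves sit in their own dishes and the beaker stands on the coaster. Each measures within 3 mm of its centre, and the shell and whole orange haven't moved.

```bash
python3 -c "
from workcell import env
print(env.job_done())"
```

```text
the job is handed in; nothing more can be done
None
```

The job is handed in: each orange half is in its own dish and the white beaker is on the coaster, all measured within about 3 mm of centre, with the peel and whole orange unmoved; the hand-in returned no verdict.

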